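Clamp cut mortar prisms in their carrier, stopping at the lever's click

ROBOT

A 6-joint arm with a two-finger parallel gripper is mounted at the origin on the work surface. World frame = base frame: x ahead of the robot, y to its left, z up, the work surface at z = 0. Lengths are in m, angles in degrees, forces in N, time in s.
With the tool pointing down it reaches from about 0.425 to 0.95 m from the base axis. Payload 14.7 kg.
Tool frame: the origin (TCP) lies between the finger pads; the fingertips stand 17 mm ahead of it and the grasp point (between the pads) lies 2 mm behind it; z points along the fingers, x is the direction in which the jaws open and shut, and the axes are right-handed (so a half turn about z gives the same grasp; the last joint's range is limited). The gripper opens to 85 mm and grips with 20 to 120 N. Pads are 22 mm wide; open, the fingers measure 114 mm over their backs; the gripper's body (76 mm by 85 mm) begins 54 mm behind the grasp point. The pads swing forward as they close: fully open they stand 13 mm farther back than shut.
Start: joints at [-67.643, 27.513, 91.461, -0, 61.026, -2.67], TCP at [0.275, -0.589, 0.248] pointing down, gripper open.
Joint ranges: [-157.49, 157.49], [-46.99, 117.5], [13.45, 153.17], [-89.5, 269.5], [5.16, 153.95], [-167.48, 167.48]. Speed limits (degrees/s): [108.29, 108.29, 136.94, 172.46, 172.46, 172.46].

INTERFACE

Orientations are given as [roll, pitch, yaw] about the fixed x, y, z axes, in that order (R = Rz(yaw) Ry(pitch) Rx(roll)).
In Python, from rig import monitor, imaging, ticket gives the robot as it stands.
- The arm moves only by the tool play_rows, never from a script. Its argument "moves" is text: rows parted by semicolons, each of 6 numbers parted by spaces: the shift along the tool's x, y, z in mm, then the turn, a rotation vector about the tool's x, y, z in rad. In form: x y z rx ry rz; .... A call has 1 to 5 rows; each row is the pose to reach, as a shift and turn from the pose commanded when the call began, along the tool's axes at that moment; what a row does not reach only later rows make up. A row lasts 1/10 s, in which the tool goes at most 50 mm and 8.59 degrees, less where a joint would pass 70% of its speed; a pose out of reach is approached as far as the arm can. A call with a gripper value outside its range is refused whole. "jaw" is the closure in counts, from 0 (fully open) to 255 (shut), set as the call begins (left out, the last holds). The fingers move at their own pace and stop on an object; "grip_force" is the grip in N (left out, the last holds). Time passes only in rows, so rows that repeat a pose let the fingers close. It gives the time, the measured TCP pose, the force and the opening at its end, in the units of the state.
- monitor.get_obs(): the state, without advancing time (a new reading comes with each control period).
- imaging.read_camera(name): name is "scene" or "top" or "wrist"; returns a dict with "image" (384x512x3 uint8, blue, green, red), "range_z" (384x512 float32, m along the optical axis (not along the pixel's ray), 0 where there is no reading), "mtx" (3x3 intrinsics, pixels), "k1" (the pictures are not rectified: a ray, as slopes to the right and down, at radius r is drawn at 1 + k1 r^2 times it, then the intrinsics apply), "extrinsics" (4x4, takes a point from camera to world coordinates); the wrist camera has in their place "T_tool_cam" (4x4, takes a point from camera to tool coordinates, whose origin is the TCP and whose axes are the tool frame's). Camera axes: x right, y up, looking along -z (the intrinsics and any distortion apply to the point x, -y, -z); pixel columns grow to the right and rows downward; lengths in m; the calibration is good to about 2 mm. A picture is of the moment at which its call begins: read the wrist's pose just before it.
- ticket.hand_in(): hands the job in, once; it reports no verdict.
The state is a dict: "clock": time; "joint_positions": joint angles; "joint_velocities": joint speeds; "joint_torque": joint torques, N m; "eef_pos": TCP position; "tool_rot": TCP orientation; "wrist_force": force on the tool from outside, world axes, zero at the start; "ft_torque": the same for the moment, N m; "finger_gap": opening from 0.0 (shut) to 1.0 (fully open).
Only numpy, scipy, OpenCV 4.12 (cv2) and the standard library are available. Lean on these libraries where they do the work, as an engineer would, in place of code of your own. Each camera call takes 0.05 s, during which the arm holds its last target. There are 200 camera calls.

TASK

Collect the two cut mortar prisms from the saw's catch tray and lay them end to end in the carrier's channel, lengthwise between the jaw and the back stop. Then turn the clamp lever clockwise until its torque clutch clicks (the lever suddenly gives way), stop right there at the first click so that the prisms are held but not overtightened, and let go. Leave the other things on the bench where they are.

Things in the scene. Friction and masses are not known exactly. Their poses are not given: they have to be found in the camera images.
- prism_a_center (a point): Centre of one of two like grey mortar prisms, 90 x 40 x 40 mm, about 0.3 kg, lying flat in the catch tray. Its x axis runs along the 90 mm length (z up); origin 20 mm above its underside. The fingers go across the 40 mm width; grip the upper half, so that in the carrier the fingertips stay above jaw and back stop.
- prism_b_center (a point): Centre of the other prism, same size and axes.
- prism_a: The same prism; origin at the centre of its underside.
- prism_b: The other prism; origin at the centre of its underside.
- catch_tray: Sheet steel catch tray in front of the green saw, 260 (x) x 200 (y) mm outside, walls 4 mm thick and 18 mm high, floor 4 mm thick; fixed. Origin at the centre of its underside.
- carrier: Aluminium specimen carrier, fixed; base plate 270 mm (its x) by 184 mm (its y -64 to +120), 8 mm thick; origin on the underside, z up. The channel runs along its x on the plate (floor 8 mm above the origin), 250 mm long between end bars with tops at 22 mm; back stop on its -y side, jaw on its +y side. It takes both prisms end to end, centres at about x = -57 and +57 mm.
- back_stop: Steel bar 220 x 16 x 14 mm lying on the carrier along its x; set by hand to a different place across the channel each time, then fixed. Origin at the centre of its underside, axes as the carrier's; its face towards the prisms is 8 mm in +y from the origin and its top 14 mm above it.
- jaw: Sprung steel clamp jaw, 200 x 10 x 13 mm along the carrier's x, its top 22 mm above the carrier's underside. Origin at its centre; its face to the prisms is 5 mm in -y from there. Turning the lever clockwise drives it in the carrier's -y, pushing the prisms against the back stop. Fully open at the start: 47 to 57 mm between the faces.
- pivot (a point): Point on the vertical axis of the clamp lever, 74 mm above the carrier's underside (mid-height of the knob), over the grey clamp housing (70 x 56 mm, top 34 mm up) at carrier y = +82 mm. Axes as the carrier's. The clamp stays tight when the lever is let go (it may spring back a little); turning it back loosens it.
- lever_knob (a point): Centre of the upright black knob (26 mm diameter, 47 to 101 mm above the carrier's underside) on the springy level lever, 110 mm from the pivot axis; clockwise from above tightens. About 8 N at the knob runs the jaw in; then the push rises and the click comes at about 13 N, after 0.6 to 1.3 rad. There the lever gives way: the push halves within 0.15 rad. 0.3 rad after the click it locks and overtightens.
- scraper: Flat spatula, 190 mm long, lying between tray and carrier, farther from the robot; a bystander.
- spray_bottle: White spray bottle with blue head, 72 mm across, 180 mm high; a bystander.
- timer: White lab timer, 30 x 75 x 60 mm, standing; a bystander.
- beaker: Clear plastic beaker, 84 mm across, 110 mm high; a bystander.
- brush: Brush, 180 mm long, lying between tray and carrier, nearer the robot; a bystander. Origin near its middle.
- sample_jar: Grey jar with white lid, 80 mm across, 110 mm high; a bystander.
Not all that is in view belongs to the job. Leave any red or turquoise look-alike of the prism_a alone.

How it is judged (in metres and radians):
On the way:
1. both prisms lie in the carrier's channel, let go, the clamp not yet tight (x of prism_a_center in the frame of carrier between -0.085 and 0.085 m and y of prism_a_center in the frame of carrier between -0.03 and 0.015 m and z of prism_a_center in the frame of carrier between 0.022 and 0.034 m and angle between the x axis of each of prism_a_center, prism_b_center and the x axis of carrier, either way round below 0.12 rad and x of prism_b_center in the frame of carrier between -0.085 and 0.085 m and y of prism_b_center in the frame of carrier between -0.03 and 0.015 m and z of prism_b_center in the frame of carrier between 0.022 and 0.034 m and linear speed of each of prism_a, prism_b below 0.02 m/s and contact force between the fingers and prism_a below 0.3 N and contact force between the fingers and prism_b below 0.3 N and contact force between jaw and anything else below 8 N), for 0.2 s.
At the end, for the whole second after the job is handed in: Both prisms lie flat and at rest in the channel, along it within 0.12 rad (centres within 85 mm of the carrier's origin in x, -30 to +15 mm in y, 22 to 34 mm up); the jaw presses each with over 2 N and in all with the force of the first click, about 26 N (21 to 32 N) (x of prism_a_center in the frame of carrier between -0.085 and 0.085 m and y of prism_a_center in the frame of carrier between -0.03 and 0.015 m and z of prism_a_center in the frame of carrier between 0.022 and 0.034 m and angle between the x axis of each of prism_a_center, prism_b_center and the x axis of carrier, either way round below 0.12 rad and x of prism_b_center in the frame of carrier between -0.085 and 0.085 m and y of prism_b_center in the frame of carrier between -0.03 and 0.015 m and z of prism_b_center in the frame of carrier between 0.022 and 0.034 m and linear speed of each of prism_a, prism_b below 0.02 m/s and contact force between jaw and anything else between 21 and 32 N and contact force between jaw and prism_a above 2 N and contact force between jaw and prism_b above 2 N); the robot touches nothing.
It fails at once if the clamp is overtightened (jaw force over 40 N) (contact force between jaw and anything else above 40 N).
It fails at once if a bystander is moved by more than 40 mm (distance of any of scraper, spray_bottle, timer, beaker, brush, sample_jar from where it was at the start of the episode above 0.04 m).
It also fails if it takes over 72 s, if anything falls off the work surface, if the arm or the gripper's body presses on something with over 40 N, if the wrist force passes 120 N, or if a joint passes its speed limit or range.

## Working session

There is one attempt and no reset: what is moved stays moved. The work goes in short steps, Python scripts to look and compute and a tool call to move; the robot and the scene stay as the last step left them, time stands still between calls to the robot, and variables do not carry over. Pictures are saved under pics/ and viewed, about 8 in all and at most 12, crops included, and the job is handed in when it is done.

Besides the shell and the picture viewer there is one more tool, called after ">>>" as a command line: name --argument value ..., lists and objects as JSON in quotes. play_rows: Moves the arm, as the interface text tells. Its arguments: {"type":"object","properties":{"moves":{"type":"string"},"jaw":{"type":"number"},"grip_force":{"type":"number"}},"required":["moves"]}

```bash
mkdir -p pics; ls; cat > h.py <<'E'
import numpy as np, cv2
from scipy.spatial.transform import Rotation as R
from rig import monitor, imaging, ticket
def tool():
    o=monitor.get_obs(); T=np.eye(4); T[:3,:3]=R.from_euler('xyz',o['tool_rot'],degrees=True).as_matrix(); T[:3,3]=o['eef_pos']; return T
def cam(n):
    T=tool(); c=imaging.read_camera(n)
    c['E']=T@c['T_tool_cam'] if n=='wrist' else np.array(c['extrinsics'])
    return c
def rays(c,uv):
    uv=np.asarray(uv,float).reshape(-1,1,2); k=c['k1'] 
    p=cv2.undistortPoints(uv,np.array(c['mtx'],float),np.array([k,0,0,0],float)).reshape(-1,2)
    return np.c_[p[:,0],-p[:,1],-np.ones(len(p))]
def onplane(c,uv,z):
    d=rays(c,uv)@c['E'][:3,:3].T; o=c['E'][:3,3]
    return o+d*((z-o[2])/d[:,2])[:,None]
def cloud(c):
    h,w=c['range_z'].shape; v,u=np.mgrid[:h,:w]
    d=rays(c,np.stack([u.ravel(),v.ravel()],1))*c['range_z'].reshape(-1,1)
    return (d@c['E'][:3,:3].T+c['E'][:3,3]).reshape(h,w,3)
E
python3 - <<'E'
from h import *
o=monitor.get_obs(); print({k:np.round(v,3) for k,v in o.items()})
ims=[]
for n in('scene','top'):
    c=cam(n); cv2.imwrite(f'pics/{n}0.png',cv2.resize(c['image'],(800,600),interpolation=cv2.INTER_CUBIC)); np.savez(f'{n}0.npz',**{k:c[k] for k in c}); print(n,c['mtx'],c['k1'],np.round(c['E'],3))
E
```

```text
pics
{'clock': np.float64(0.0), 'joint_positions': array([-67.641,  27.548,  91.496,   0.   ,  61.025,  -2.669]), 'joint_velocities': array([-0.024,  0.103, -0.034, -0.087, -0.02 , -0.037]), 'joint_torque': array([-2.0000e-03, -9.5064e+01, -4.3019e+01, -0.0000e+00,  1.2000e-02,
       -0.0000e+00]), 'eef_pos': array([ 0.275, -0.589,  0.248]), 'tool_rot': array([-1.79997e+02,  6.90000e-02, -6.49720e+01]), 'wrist_force': array([-0.137, -0.461,  0.838]), 'ft_torque': array([-0.029, -0.035, -0.049]), 'finger_gap': np.float64(0.998)}
scene [[427.03950985   0.         252.55101574]
 [  0.         427.03950985 189.92914615]
 [  0.           0.           1.        ]] -0.12676699338875885 [[-0.605 -0.433  0.668  1.423]
 [ 0.796 -0.319  0.515  0.67 ]
 [-0.01   0.843  0.538  0.794]
 [ 0.     0.     0.     1.   ]]
top [[376.43910615   0.         251.85335931]
 [  0.         376.43910615 191.84116024]
 [  0.           0.           1.        ]] -0.06471536476072631 [[ 1.000e-03  9.980e-01 -7.100e-02  4.380e-01]
 [-1.000e+00 -1.000e-03 -2.200e-02 -5.300e-02]
 [-2.200e-02  7.100e-02  9.970e-01  1.062e+00]
 [ 0.000e+00  0.000e+00  0.000e+00  1.000e+00]]
```

View pics/top0.png

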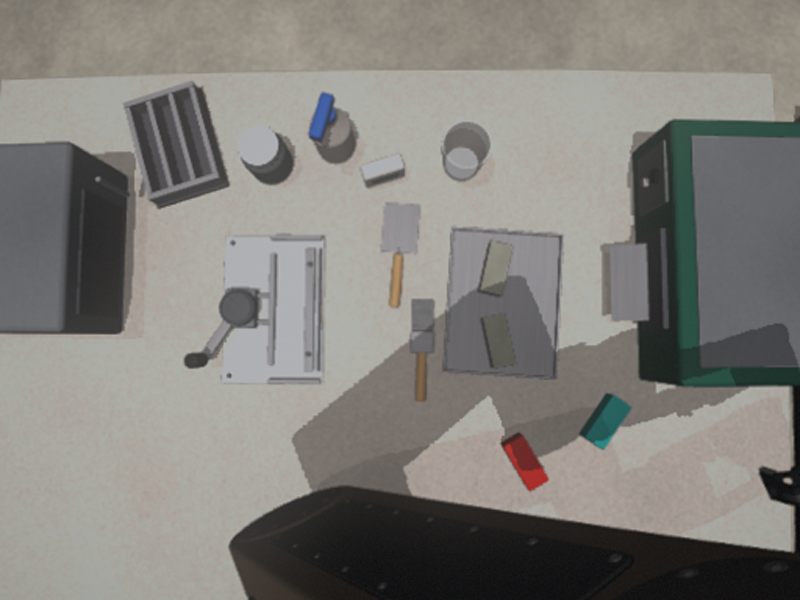

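View pics/scene0.png

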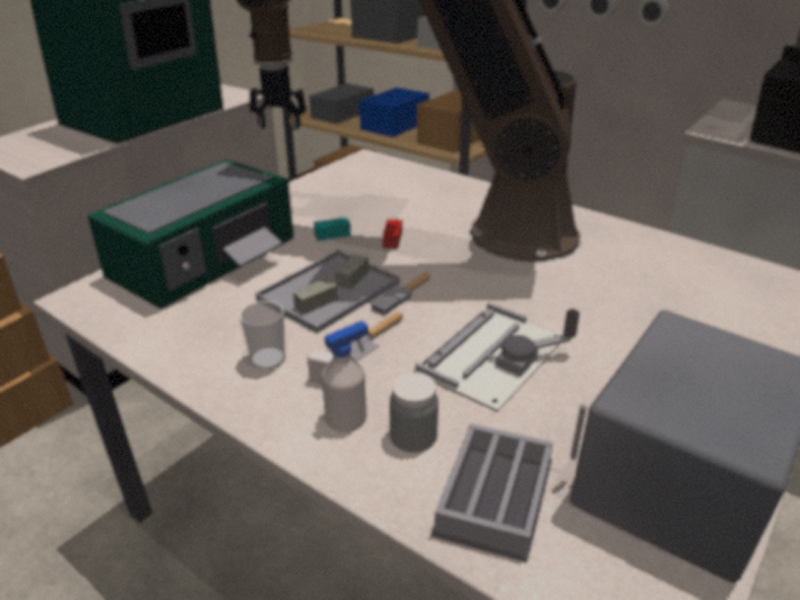

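The two views agree. In the top view (800x600) there are four candidates: grey-olive blocks in the tray at (495,267) and (498,340), a red look-alike at (525,462) and a turquoise one at (606,420). I choose the two grey ones in the tray. The carrier is around (273,310), with the jaw at column 272, the back stop at column 310, the pivot at (238,308) and the knob at (195,360). Carrier x is roughly world +x.

```bash
python3 - <<'E'
from h import *
c=dict(np.load('top0.npz')); c['k1']=float(c['k1']); P=cloud(c); im=c['image']; s=1.5625
def box(x0,y0,x1,y1): 
    m=np.zeros(im.shape[:2],bool); m[int(y0/s):int(y1/s),int(x0/s):int(x1/s)]=1; return m
Z=P[...,2]
def rect(m,z,n):
    m=cv2.morphologyEx(m.astype(np.uint8),cv2.MORPH_OPEN,np.ones((2,2)))
    cs,_=cv2.findContours(m,cv2.RETR_EXTERNAL,cv2.CHAIN_APPROX_NONE)
    for k in sorted(cs,key=cv2.contourArea)[::-1][:2]:
        if cv2.contourArea(k)<20: continue
        mk=np.zeros_like(m); cv2.drawContours(mk,[k],-1,1,-1)
        uv=np.argwhere(mk)[:,::-1]; zz=np.median(Z[mk>0]); W=onplane(c,uv,z)[:,:2]
        (cx,cy),wh,a=cv2.minAreaRect((W*1000).astype(np.float32)); 
        ev,V=np.linalg.eigh(np.cov(W.T)); v=V[:,1]
        print(n,'z',round(zz,4),'mean',W.mean(0).round(4),'rect',round(cx,1),round(cy,1),np.round(wh,1),round(a,1),'axis yaw',round(np.degrees(np.arctan2(v[1],v[0])),1),'L,W',np.sqrt(12*ev[::-1]).round(4))
rect(box(452,235,555,370)&(Z>.034)&(Z<.056),.044,'prism')
rect(box(215,225,330,390)&(Z>.001)&(Z<.06),.008,'plate')
rect(box(290,225,330,390)&(Z>.016)&(Z<.03),.022,'backstop/bars')
rect(box(264,245,284,375)&(Z>.016)&(Z<.03),.022,'jaw')
rect(box(170,335,213,380)&(Z>.08)&(Z<.13),.101,'knob')
rect(box(205,270,262,345)&(Z>.045),.06,'pivot')
for u,v in[(238,300),(238,308),(196,360),(215,335),(272,310),(310,310),(290,310),(240,370),(495,267),(498,340),(460,300)]: print(u,v,P[int(v/s),int(u/s)].round(4))
cr=im[135:255,100:365]; cv2.imwrite('pics/crop1.png',cv2.resize(cr,(795,360),interpolation=cv2.INTER_CUBIC))
E
```

```text
prism z 0.0446 mean [ 0.4381 -0.2132] rect 438.0 -213.0 [89.7 41.8] 11.6 axis yaw -168.5 L,W [0.0896 0.0412]
prism z 0.0449 mean [ 0.5643 -0.2102] rect 564.6 -210.0 [41.2 90.7] 76.5 axis yaw 166.4 L,W [0.0909 0.0408]
plate z 0.0099 mean [0.4931 0.188 ] rect 496.0 189.8 [205.7 290.6] 89.3 axis yaw 177.8 L,W [0.2723 0.1891]
backstop/bars z 0.0222 mean [0.4938 0.1191] rect 495.1 118.8 [ 17.1 217.3] 89.7 axis yaw 179.8 L,W [0.2202 0.0169]
backstop/bars z 0.0211 mean [0.6237 0.1271] rect 623.7 127.2 [56.6  5.7] 89.7 axis yaw 89.7 L,W [0.0597 0.0081]
jaw z 0.0215 mean [0.4963 0.1855] rect 495.0 190.2 [195.6  22.6] 0.9 axis yaw 179.6 L,W [0.1898 0.0151]
knob z 0.099 mean [0.404  0.2982] rect 403.5 298.5 [23.2 26.6] 0.4 axis yaw 94.7 L,W [0.0259 0.0228]
pivot z 0.0555 mean [0.487  0.2419] rect 474.5 242.3 [ 63.6 104.4] 73.9 axis yaw 144.7 L,W [0.0889 0.0514]
238 300 [0.509  0.2407 0.0534]
238 308 [0.4951 0.239  0.0584]
196 360 [0.4074 0.2958 0.1014]
215 335 [0.4493 0.2832 0.0465]
272 310 [0.4944 0.1873 0.022 ]
310 310 [0.4943 0.1196 0.0241]
290 310 [0.4952 0.1594 0.007 ]
240 370 [0.3881 0.2482 0.0105]
495 267 [ 0.569  -0.2043  0.0458]
498 340 [ 0.4418 -0.2083  0.0456]
460 300 [ 0.5121 -0.1478  0.006 ]
```

View pics/crop1.png

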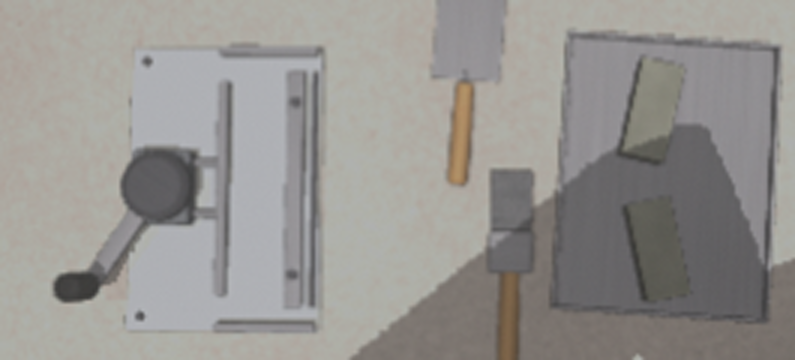

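The crop shows both prisms grey, dusty and the same size in the tray. They measure 90x41 mm with tops at z 0.045, which fits. The carrier origin is about (0.495, 0.161), the back stop face is at y≈0.127, the jaw is at y≈0.185 and the pivot at about (0.495, 0.243). The knob radius comes out at 0.106, close to the stated 0.110. Next is a planner that prints the tool offsets.

```bash
cat > plan.py <<'E'
import sys
from h import *
# args: waypoints x,y,z,yaw (m,deg); prints offset of each relative to previous (call start) along tool axes
def plan(wps,cur=None):
    T=tool() if cur is None else cur
    for x,y,z,w in wps:
        G=np.eye(4); G[:3,:3]=R.from_euler('xyz',[180,0,w],degrees=True).as_matrix(); G[:3,3]=x,y,z
        D=np.linalg.inv(T)@G; rv=R.from_matrix(D[:3,:3]).as_rotvec()
        d=D[:3,3]*1000; print((x,y,z,w),'->',d.round(1),rv.round(4),'minrows',max(np.linalg.norm(d)/50,np.linalg.norm(rv)/.15).round(1)); T=G
if __name__=='__main__': plan([tuple(map(float,a.split(','))) for a in sys.argv[1:]])
E
python3 plan.py .31,-.40,.20,-72 .438,-.213,.12,-78.5 .438,-.213,.04,-78.5 .438,-.213,.14,-78.5 .438,.02,.14,-90 .438,.154,.12,-90 .438,.154,.046,-90
python3 - <<'E'
from h import *
c=dict(np.load('top0.npz')); c['k1']=float(c['k1']); P=cloud(c)
m=P[...,2]; saw=m[80:240,405:470]; print('saw top z',np.percentile(saw,[50,95,99.5]))
for r in (180,190,205,215,225):
    row=P[r]; g=cv2.cvtColor(c['image'],cv2.COLOR_BGR2GRAY)[r]
    print(r,[(u,int(g[u]),round(float(onplane(c,[(u,r)],.022)[0,1]),4),round(float(row[u,2]),3)) for u in range(168,182)])
E
```

```text
(0.31, -0.4, 0.2, -72.0) -> [-156.  -111.6   47.9] [-0.      0.0011  0.1226] minrows 4.0
(0.438, -0.213, 0.12, -78.5) -> [-138.3 -179.5   80. ] [-0.     -0.      0.1134] minrows 4.8
(0.438, -0.213, 0.04, -78.5) -> [-0. -0. 80.] [ 0. -0.  0.] minrows 1.6
(0.438, -0.213, 0.14, -78.5) -> [  -0.   -0. -100.] [ 0. -0.  0.] minrows 2.0
(0.438, 0.02, 0.14, -90.0) -> [-228.3  -46.5    0. ] [ 0.     -0.      0.2007] minrows 4.7
(0.438, 0.154, 0.12, -90.0) -> [-134.   -0.   20.] [0. 0. 0.] minrows 2.7
(0.438, 0.154, 0.046, -90.0) -> [ 0.  0. 74.] [0. 0. 0.] minrows 1.5
saw top z [0.17024096 0.17695306 0.17968173]
180 [(168, 176, 0.2051, 0.009), (169, 176, 0.2022, 0.008), (170, 176, 0.1994, 0.008), (171, 167, 0.1966, 0.007), (172, 148, 0.1938, 0.009), (173, 145, 0.1909, 0.021), (174, 144, 0.1881, 0.024), (175, 122, 0.1853, 0.022), (176, 103, 0.1824, 0.016), (177, 150, 0.1796, 0.007), (178, 178, 0.1768, 0.009), (179, 177, 0.174, 0.01), (180, 176, 0.1712, 0.008), (181, 176, 0.1683, 0.006)]
190 [(168, 139, 0.2046, 0.006), (169, 139, 0.2018, 0.009), (170, 138, 0.1989, 0.008), (171, 134, 0.1961, 0.0
[... 711 characters left out ...]
 (170, 176, 0.1979, 0.008), (171, 163, 0.1951, 0.011), (172, 143, 0.1922, 0.02), (173, 148, 0.1894, 0.023), (174, 128, 0.1866, 0.025), (175, 98, 0.1838, 0.02), (176, 143, 0.181, 0.009), (177, 175, 0.1782, 0.012), (178, 176, 0.1754, 0.007), (179, 176, 0.1726, 0.006), (180, 176, 0.1698, 0.008), (181, 176, 0.167, 0.008)]
225 [(168, 175, 0.2031, 0.01), (169, 176, 0.2003, 0.006), (170, 168, 0.1975, 0.011), (171, 149, 0.1947, 0.009), (172, 144, 0.1919, 0.024), (173, 145, 0.1891, 0.022), (174, 127, 0.1863, 0.022), (175, 131, 0.1834, 0.019), (176, 175, 0.1806, 0.007), (177, 177, 0.1778, 0.008), (178, 176, 0.175, 0.009), (179, 177, 0.1722, 0.006), (180, 176, 0.1694, 0.007), (181, 176, 0.1666, 0.005)]
```

>>> play_rows --moves "-39 -28 12 0 0 .03; -78 -56 24 0 0 .06; -117 -84 36 0 0 .09; -156 -112 48 0 0 .123; -156 -112 48 0 0 .123" --jaw 0 --grip_force 50

```text
clock: 0.6
eef_pos: [0.3095, -0.3938, 0.1986]
tool_rot: [179.9, 0.4, -72.0]
wrist_force: [-0.2, -0.1, -0.5]
finger_gap: 0.998
```

>>> play_rows --moves "-27 -35 16 0 0 .02; -55 -71 32 0 0 .05; -83 -107 48 0 0 .07; -111 -143 64 0 0 .09; -138 -179 80 0 0 .113"

```text
clock: 1.1
eef_pos: [0.439, -0.2123, 0.1197]
tool_rot: [-180.0, -0.0, -78.6]
wrist_force: [0.9, -0.9, -0.1]
finger_gap: 1.003
```

>>> play_rows --moves "0 0 0 0 0 0; 0 0 0 0 0 0"

```text
clock: 1.3
eef_pos: [0.4384, -0.2128, 0.1198]
tool_rot: [179.9, 0.0, -78.3]
wrist_force: [-0.2, -0.3, -0.9]
finger_gap: 1.003
```

```bash
python3 plan.py .438,-.213,.04,-78.5; python3 - <<'E'
from h import *
c=cam('wrist'); cv2.imwrite('pics/w1.png',c['image'])
P=cloud(c); m=((P[...,2]>.036)&(P[...,2]<.054)&(P[...,1]>-.28)&(P[...,1]<-.15)&(P[...,0]>.36)).astype(np.uint8)
cs,_=cv2.findContours(cv2.morphologyEx(m,cv2.MORPH_OPEN,np.ones((5,5))),cv2.RETR_EXTERNAL,cv2.CHAIN_APPROX_NONE)
for k in cs:
    if cv2.contourArea(k)<800: continue
    W=onplane(c,k.reshape(-1,2),.044)[:,:2]*1000; print(cv2.minAreaRect(W.astype(np.float32)),k[:,0].min(0),k[:,0].max(0))
E
```

```text
(0.438, -0.213, 0.04, -78.5) -> [ 0.2  0.4 79.8] [0.0009 0.0007 0.003 ] minrows 1.6
((440.77447509765625, -211.374755859375), (89.25828552246094, 39.478294372558594), 11.679815292358398) [229 143] [284 257]
((553.79833984375, -205.43072509765625), (39.80451202392578, 65.33482360839844), 76.41214752197266) [236   0] [334  96]
```

>>> play_rows --moves "0 -1 30 0 0 0; -1 -1 60 0 0 0; -1 -1 80 0 0 0; -1 -1 80 0 0 0"

```text
clock: 1.75
eef_pos: [0.4373, -0.2132, 0.0388]
tool_rot: [179.9, 0.1, -78.6]
wrist_force: [-0.1, 0.7, 0.3]
finger_gap: 0.999
```

>>> play_rows --moves "0 0 0 0 0 0; 0 0 0 0 0 0; 0 0 0 0 0 0; 0 0 0 0 0 0; 0 0 0 0 0 0" --jaw 255

```text
clock: 2.25
eef_pos: [0.4394, -0.213, 0.0415]
tool_rot: [-179.9, -0.1, -78.5]
wrist_force: [-4.6, -2.2, 14.0]
finger_gap: 0.453
```

>>> play_rows --moves "0 0 0 0 0 0; 0 0 -20 0 0 0; 0 0 -50 0 0 0; 0 0 -80 0 0 0; 0 0 -100 0 0 0"

```text
clock: 2.75
eef_pos: [0.4394, -0.2127, 0.1427]
tool_rot: [-179.9, -0.1, -78.5]
wrist_force: [0.3, 0.2, -3.4]
finger_gap: 0.461
```

```bash
python3 plan.py .439,-.03,.14,-90 .438,.155,.12,-90 .438,.155,.05,-90
```

```text
(0.439, -0.03, 0.14, -90.0) -> [-179.1  -36.1    2.5] [-0.0018 -0.0012  0.2009] minrows 3.7
(0.438, 0.155, 0.12, -90.0) -> [-185.    1.   20.] [0. 0. 0.] minrows 3.7
(0.438, 0.155, 0.05, -90.0) -> [ 0.  0. 70.] [0. 0. 0.] minrows 1.4
```

>>> play_rows --moves "-25 -5 0 0 0 .03; -65 -13 0 0 0 .07; -105 -21 1 0 0 .11; -145 -29 2 0 0 .16; -179 -36 2 0 0 .20"

```text
clock: 3.25
eef_pos: [0.4381, -0.0282, 0.1388]
tool_rot: [-180.0, -0.0, -90.1]
wrist_force: [0.8, 0.1, -3.1]
finger_gap: 0.454
```

>>> play_rows --moves "-40 0 4 0 0 0; -80 0 8 0 0 0; -120 0 12 0 0 0; -160 1 17 0 0 0; -185 1 20 0 0 0"

```text
clock: 3.75
eef_pos: [0.4371, 0.1575, 0.1186]
tool_rot: [-180.0, 0.0, -89.9]
wrist_force: [0.4, 0.4, -3.0]
finger_gap: 0.463
```

>>> play_rows --moves "0 0 0 0 0 0; 0 0 20 0 0 0; 0 0 45 0 0 0; 0 0 65 0 0 0; 0 0 65 0 0 0"

```text
clock: 4.25
eef_pos: [0.4362, 0.1543, 0.052]
tool_rot: [179.8, -0.0, -90.0]
wrist_force: [0.2, 0.6, -2.7]
finger_gap: 0.455
```

```bash
python3 plan.py .438,.155,.045,-90; python3 - <<'E'
from h import *
ims=[cam(n)['image'] for n in('top','wrist')]
a=cv2.resize(ims[0][130:260,90:250],(480,390),interpolation=cv2.INTER_CUBIC); b=cv2.resize(ims[1],(320,240)); b=cv2.copyMakeBorder(b,0,150,0,0,cv2.BORDER_CONSTANT)
cv2.imwrite('pics/p1.png',np.hstack([a,b]))
E
```

```text
(0.438, 0.155, 0.045, -90.0) -> [-0.7 -1.9  7. ] [ 0.0029 -0.0008  0.0006] minrows 0.1
```

View pics/p1.png

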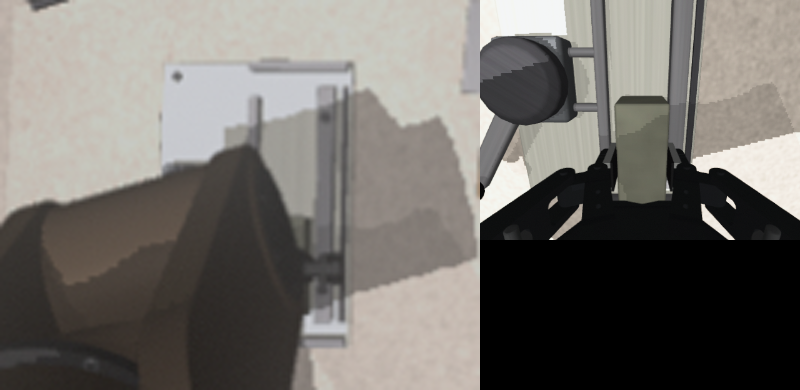

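The wrist view shows the gripped prism over the channel, between the jaw (columns 600-610) and the back stop (column 672), parallel and centred. I'll lower it gently until it touches.

>>> play_rows --moves "0 -1 3 0 0 0; 0 -1 5 0 0 0; 0 -1 6 0 0 0; 0 -1 6 0 0 0"

```text
clock: 4.75
eef_pos: [0.4384, 0.1551, 0.0475]
tool_rot: [-180.0, 0.0, -90.0]
wrist_force: [-0.6, 0.6, -2.5]
finger_gap: 0.457
```

>>> play_rows --moves "0 0 1 0 0 0; 0 0 2 0 0 0; 0 0 3 0 0 0; 0 0 3 0 0 0"

```text
clock: 5.15
eef_pos: [0.4384, 0.1551, 0.0455]
tool_rot: [-180.0, 0.0, -89.9]
wrist_force: [-7.0, -1.9, 38.4]
finger_gap: 0.454
```

>>> play_rows --moves "0 0 -1 0 0 0; 0 0 -1 0 0 0"

```text
clock: 5.35
eef_pos: [0.4385, 0.1551, 0.0456]
tool_rot: [-180.0, 0.0, -90.0]
wrist_force: [-2.2, 1.3, 14.9]
finger_gap: 0.458
```

>>> play_rows --moves "0 0 0 0 0 0; 0 0 0 0 0 0; 0 0 0 0 0 0; 0 0 0 0 0 0" --jaw 60

```text
clock: 5.75
eef_pos: [0.4383, 0.155, 0.0452]
tool_rot: [180.0, -0.0, -90.0]
wrist_force: [0.1, -0.6, -0.2]
finger_gap: 0.766
```

>>> play_rows --moves "0 0 -20 0 0 0; 0 0 -50 0 0 0; 0 0 -80 0 0 0; 0 0 -95 0 0 0; 0 0 -95 0 0 0"

```text
clock: 6.25
eef_pos: [0.4395, 0.1554, 0.1422]
tool_rot: [-179.8, 0.1, -90.0]
wrist_force: [-0.3, -0.6, -0.0]
finger_gap: 0.763
```

```bash
python3 plan.py .54,-.05,.14,-95 .566,-.209,.12,-103.6 .566,-.209,.04,-103.6; python3 - <<'E'
from h import *
c=cam('wrist'); cv2.imwrite('pics/w2.png',c['image'])
P=cloud(c); m=((P[...,2]>.040)&(P[...,2]<.058)&(P[...,1]>.12)&(P[...,1]<.19)).astype(np.uint8)
cs,_=cv2.findContours(cv2.morphologyEx(m,cv2.MORPH_OPEN,np.ones((5,5))),cv2.RETR_EXTERNAL,cv2.CHAIN_APPROX_NONE)
for k in cs:
    if cv2.contourArea(k)<800: continue
    W=onplane(c,k.reshape(-1,2),.048)[:,:2]*1000; print(cv2.minAreaRect(W.astype(np.float32)),k[:,0].min(0),k[:,0].max(0))
E
```

```text
(0.54, -0.05, 0.14, -95.0) -> [ 205.5 -100.3    2.3] [-0.0035  0.0011  0.0881] minrows 4.6
(0.566, -0.209, 0.12, -103.6) -> [156.1 -39.8  20. ] [ 0.     -0.      0.1501] minrows 3.2
(0.566, -0.209, 0.04, -103.6) -> [-0.  0. 80.] [ 0.  0. -0.] minrows 1.6
((440.1476135253906, 154.50396728515625), (88.88519287109375, 39.509674072265625), 0.07085169851779938) [234 144] [284 249]
```

The first prism lies in the channel at (0.440, 0.1545), parallel to it. On to the second.

>>> play_rows --moves "42 -20 0 0 0 .02; 84 -41 0 0 0 .04; 126 -62 1 0 0 .06; 168 -82 2 0 0 .08; 205 -100 2 0 0 .088" --jaw 0

```text
clock: 6.8
eef_pos: [0.5385, -0.052, 0.1368]
tool_rot: [179.9, 0.0, -95.1]
wrist_force: [-0.3, -0.2, -0.0]
finger_gap: 0.999
```

>>> play_rows --moves "40 -10 5 0 0 .04; 80 -20 10 0 0 .08; 120 -30 15 0 0 .12; 156 -40 20 0 0 .15; 156 -40 20 0 0 .15"

```text
clock: 7.3
eef_pos: [0.5648, -0.2127, 0.1161]
tool_rot: [180.0, -0.0, -103.8]
wrist_force: [0.7, 0.9, -0.4]
finger_gap: 1.001
```

>>> play_rows --moves "0 0 0 0 0 0; 0 0 0 0 0 0"

```text
clock: 7.5
eef_pos: [0.564, -0.2078, 0.1174]
tool_rot: [179.9, 0.0, -103.6]
wrist_force: [0.4, 0.6, 0.5]
finger_gap: 1.003
```

```bash
python3 - <<'E'
from h import *
c=cam('wrist'); print(monitor.get_obs()['eef_pos'].round(4))
P=cloud(c); m=((P[...,2]>.036)&(P[...,2]<.054)&(P[...,1]>-.28)&(P[...,1]<-.15)&(P[...,0]>.36)).astype(np.uint8)
cs,_=cv2.findContours(cv2.morphologyEx(m,cv2.MORPH_OPEN,np.ones((5,5))),cv2.RETR_EXTERNAL,cv2.CHAIN_APPROX_NONE)
for k in cs:
    if cv2.contourArea(k)<800: continue
    W=onplane(c,k.reshape(-1,2),.044)[:,:2]*1000; r=cv2.minAreaRect(W.astype(np.float32)); print(r)
E
python3 plan.py .566,-.209,.04,-103.6
```

```text
[ 0.5643 -0.2076  0.1177]
((567.2319946289062, -208.41986083984375), (39.461544036865234, 89.18533325195312), 76.73876190185547)
(0.566, -0.209, 0.04, -103.6) -> [ 1.  -2.1 77.7] [0.0013 0.0003 0.0012] minrows 1.6
```

>>> play_rows --moves "1 -2 30 0 0 0; 1 -2 60 0 0 0; 1 -2 78 0 0 0; 1 -2 78 0 0 0"

```text
clock: 7.95
eef_pos: [0.5649, -0.2084, 0.0381]
tool_rot: [179.8, 0.0, -103.5]
wrist_force: [0.0, -0.5, 0.6]
finger_gap: 1.006
```

>>> play_rows --moves "0 0 0 0 0 0; 0 0 0 0 0 0; 0 0 0 0 0 0; 0 0 0 0 0 0; 0 0 0 0 0 0" --jaw 255

```text
clock: 8.45
eef_pos: [0.5672, -0.2103, 0.0417]
tool_rot: [-179.9, -0.0, -103.6]
wrist_force: [-0.7, 3.7, 10.3]
finger_gap: 0.458
```

>>> play_rows --moves "0 0 0 0 0 0; 0 0 -20 0 0 0; 0 0 -50 0 0 0; 0 0 -80 0 0 0; 0 0 -100 0 0 0"

```text
clock: 8.95
eef_pos: [0.567, -0.2104, 0.1428]
tool_rot: [-179.9, -0.0, -103.6]
wrist_force: [0.7, -0.2, -4.1]
finger_gap: 0.453
```

```bash
python3 plan.py .555,-.03,.14,-95 .552,.155,.12,-90 .552,.155,.05,-90
```

```text
(0.555, -0.03, 0.14, -95.0) -> [-172.6   54.1    2.6] [-0.0021 -0.0005 -0.15  ] minrows 3.6
(0.552, 0.155, 0.12, -90.0) -> [-184.    19.1   20. ] [ 0.      0.     -0.0873] minrows 3.7
(0.552, 0.155, 0.05, -90.0) -> [ 0.  0. 70.] [0. 0. 0.] minrows 1.4
```

>>> play_rows --moves "-25 8 0 0 0 -.03; -65 20 0 0 0 -.06; -105 33 1 0 0 -.09; -145 45 2 0 0 -.12; -173 54 2 0 0 -.15"

```text
clock: 9.45
eef_pos: [0.5541, -0.0271, 0.1387]
tool_rot: [-180.0, 0.0, -94.9]
wrist_force: [-0.3, -0.3, -3.5]
finger_gap: 0.454
```

>>> play_rows --moves "-40 4 4 0 0 -.02; -80 8 8 0 0 -.04; -120 12 12 0 0 -.06; -160 17 17 0 0 -.08; -184 19 20 0 0 -.087"

```text
clock: 9.95
eef_pos: [0.5512, 0.1582, 0.1185]
tool_rot: [-180.0, 0.0, -89.9]
wrist_force: [-0.1, -0.2, -3.7]
finger_gap: 0.457
```

>>> play_rows --moves "0 0 0 0 0 0; 0 0 20 0 0 0; 0 0 45 0 0 0; 0 0 65 0 0 0; 0 0 65 0 0 0"

```text
clock: 10.45
eef_pos: [0.5502, 0.1548, 0.0516]
tool_rot: [179.8, -0.0, -90.0]
wrist_force: [0.2, -1.0, -3.5]
finger_gap: 0.452
```

>>> play_rows --moves "0 0 0 0 0 0; 0 0 0 0 0 0"

```text
clock: 10.65
eef_pos: [0.5525, 0.1555, 0.0545]
tool_rot: [-179.9, 0.0, -90.0]
wrist_force: [0.1, -0.3, -3.4]
finger_gap: 0.45
```

```bash
python3 plan.py .552,.155,.0465,-90; python3 - <<'E'
from h import *
c=cam('wrist');cv2.imwrite('pics/w3.png',c['image'])
E
```

```text
(0.552, 0.155, 0.0465, -90.0) -> [0.5 0.5 8. ] [-0.0016  0.0004 -0.0005] minrows 0.2
```

View pics/w3.png

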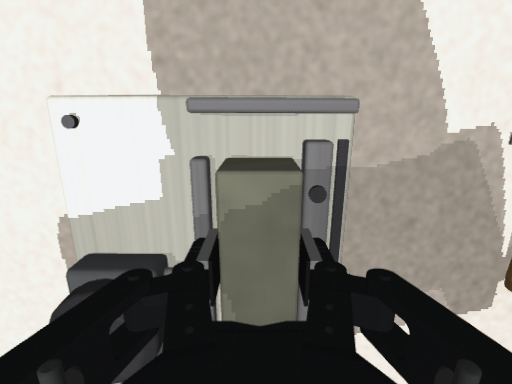

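The second prism is over the channel between the jaw (column 200) and the back stop (column 317), its far end about 50 px short of the end bar. I'll lower it.

>>> play_rows --moves "0 0 3 0 0 0; 0 0 5 0 0 0; 0 0 7 0 0 0; 0 0 8 0 0 0; 0 0 8 0 0 0"

```text
clock: 11.2
eef_pos: [0.5517, 0.1556, 0.0457]
tool_rot: [-180.0, -0.0, -90.0]
wrist_force: [-2.3, -0.3, 7.6]
finger_gap: 0.455
```

>>> play_rows --moves "0 0 1 0 0 0; 0 0 1 0 0 0"

```text
clock: 11.4
eef_pos: [0.5518, 0.1556, 0.0457]
tool_rot: [-180.0, 0.0, -90.0]
wrist_force: [-8.5, -2.0, 28.1]
finger_gap: 0.453
```

>>> play_rows --moves "0 0 -1 0 0 0; 0 0 -1 0 0 0"

```text
clock: 11.6
eef_pos: [0.5519, 0.1557, 0.0457]
tool_rot: [-180.0, 0.0, -90.0]
wrist_force: [-2.6, -0.3, 10.5]
finger_gap: 0.451
```

>>> play_rows --moves "0 0 0 0 0 0; 0 0 0 0 0 0; 0 0 0 0 0 0; 0 0 0 0 0 0" --jaw 60

```text
clock: 12.0
eef_pos: [0.5517, 0.1556, 0.0452]
tool_rot: [180.0, -0.0, -90.0]
wrist_force: [-0.7, -0.6, -0.4]
finger_gap: 0.766
```

>>> play_rows --moves "0 0 -20 0 0 0; 0 0 -60 0 0 0; 0 0 -100 0 0 0; 0 0 -140 0 0 0; 0 0 -155 0 0 0"

```text
clock: 12.5
eef_pos: [0.5533, 0.1559, 0.2041]
tool_rot: [-179.7, 0.1, -90.0]
wrist_force: [-0.3, -0.9, -0.0]
finger_gap: 0.767
```

>>> play_rows --moves "0 20 0 0 0 0; 0 60 0 0 0 0; 0 80 0 0 0 0; 0 80 0 0 0 0; 0 80 0 0 0 0"

```text
clock: 13.0
eef_pos: [0.4721, 0.1558, 0.2006]
tool_rot: [-180.0, 0.0, -90.0]
wrist_force: [-0.2, -0.5, -0.1]
finger_gap: 0.765
```

```bash
python3 - <<'E'
from h import *
T=tool();print(T[:3,3].round(4))
c=cam('wrist');cv2.imwrite('pics/w4.png',c['image']); P=cloud(c); Z=P[...,2]
def rect(m,z,n,amin=100):
    cs,_=cv2.findContours(cv2.morphologyEx(m.astype(np.uint8),cv2.MORPH_OPEN,np.ones((3,3))),cv2.RETR_EXTERNAL,cv2.CHAIN_APPROX_NONE)
    for k in cs:
        if cv2.contourArea(k)<amin: continue
        W=onplane(c,k.reshape(-1,2),z)[:,:2]*1000; (a,b),wh,g=cv2.minAreaRect(W.astype(np.float32)); print(n,round(a,1),round(b,1),np.round(wh,1),round(g,1),k[:,0].min(0),k[:,0].max(0))
rect((Z>.04)&(Z<.058)&(P[...,1]>.12)&(P[...,1]<.19),.048,'prism',500)
rect((Z>.085)&(Z<.112)&(P[...,1]>.22)&(P[...,0]<.48),.101,'knob')
rect((Z>.048)&(Z<.075)&(P[...,1]>.20)&(P[...,0]>.43),.062,'hub',300)
E
```

```text
[0.4721 0.1558 0.2006]
prism 440.3 154.5 [89.3 39.6] 0.0 [240 170] [278 251]
prism 550.2 155.0 [88.6 39.7] 0.0 [237  50] [280 149]
knob 410.4 299.1 [24. 33.] 34.8 [ 82 249] [114 276]
hub 498.4 239.4 [58.9 58.6] 89.9 [138 127] [200 189]
```

View pics/w4.png

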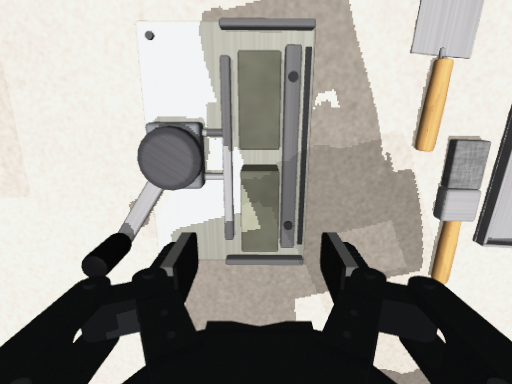

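The wrist view shows both prisms flat in the channel (boxes at about (259,100) and (259,210)), at (0.440, 0.1545) and (0.550, 0.155), with yaw about 0. The hub is at (170,157), the knob at (105,253), and the brush and scraper have not moved. Now the lever: pivot ≈ (0.4965, 0.241), knob ≈ (0.4035, 0.2985), radius 0.1095.

```bash
python3 plan.py .455,.192,.20,-53 .438,.228,.20,-16 .42,.264,.20,21 .4035,.2985,.19,58.3 .4035,.2985,.082,58.3
```

```text
(0.455, 0.192, 0.2, -53.0) -> [-36.2  17.7   0.6] [-1.200e-03 -1.000e-04 -6.458e-01] minrows 4.3
(0.438, 0.228, 0.2, -16.0) -> [-39.   -8.1   0. ] [ 0.      0.     -0.6458] minrows 4.3
(0.42, 0.264, 0.2, 21.0) -> [-27.2 -29.6  -0. ] [-0.      0.     -0.6458] minrows 4.3
(0.4035, 0.2985, 0.19, 58.3) -> [ -3.  -38.1  10. ] [-0.     0.    -0.651] minrows 4.3
(0.4035, 0.2985, 0.082, 58.3) -> [  0.  -0. 108.] [-0.  0. -0.] minrows 2.2
```

>>> play_rows --moves "-7 4 0 0 0 -.13; -14 7 0 0 0 -.26; -22 11 0 0 0 -.39; -29 14 0 0 0 -.52; -36 18 0 0 0 -.646" --jaw 0 --grip_force 25

```text
clock: 13.55
eef_pos: [0.4548, 0.192, 0.2002]
tool_rot: [-180.0, -0.0, -52.7]
wrist_force: [0.3, 0.8, 0.5]
finger_gap: 1.001
```

>>> play_rows --moves "-8 -2 0 0 0 -.13; -16 -3 0 0 0 -.26; -23 -5 0 0 0 -.39; -31 -6 0 0 0 -.52; -39 -8 0 0 0 -.646"

```text
clock: 14.05
eef_pos: [0.4376, 0.228, 0.2002]
tool_rot: [-180.0, -0.0, -15.7]
wrist_force: [-0.7, -0.1, -0.1]
finger_gap: 0.998
```

>>> play_rows --moves "-5 -6 0 0 0 -.13; -11 -12 0 0 0 -.26; -16 -18 0 0 0 -.39; -22 -24 0 0 0 -.52; -27 -30 0 0 0 -.646"

```text
clock: 14.55
eef_pos: [0.4199, 0.2645, 0.2002]
tool_rot: [-180.0, -0.0, 21.3]
wrist_force: [0.5, 0.7, -0.3]
finger_gap: 0.999
```

>>> play_rows --moves "-1 -8 2 0 0 -.13; -1 -15 4 0 0 -.26; -2 -23 6 0 0 -.39; -2 -30 8 0 0 -.52; -3 -38 10 0 0 -.651"

```text
clock: 15.05
eef_pos: [0.4036, 0.2989, 0.1901]
tool_rot: [180.0, -0.0, 58.6]
wrist_force: [-0.2, -0.0, -0.1]
finger_gap: 0.999
```

>>> play_rows --moves "0 0 0 0 0 0; 0 0 0 0 0 0"

```text
clock: 15.25
eef_pos: [0.4032, 0.2984, 0.1902]
tool_rot: [180.0, -0.0, 58.1]
wrist_force: [-0.1, -0.0, -0.9]
finger_gap: 0.997
```

```bash
python3 plan.py .4035,.2985,.082,58.3; python3 - <<'E'
from h import *
c=cam('top');P=cloud(c);Z=P[...,2]
c=cam('wrist');cv2.imwrite('pics/w5.png',c['image']);P=cloud(c);Z=P[...,2]; m=(Z>.09)&(Z<.112)&(np.hypot(P[...,0]-.4035,P[...,1]-.2985)<.03)
q=P[m]; print(len(q),q.mean(0).round(4) if len(q) else '',q.min(0) if len(q) else '',q.max(0) if len(q) else '')
E
```

```text
(0.4035, 0.2985, 0.082, 58.3) -> [  0.3   0.2 108.2] [ 0.0001 -0.     -0.0033] minrows 2.2
786 [0.4032 0.3059 0.0984] [0.39176573 0.29289254 0.09014988] [0.4166789  0.31811591 0.10122145]
```

View pics/w5.png

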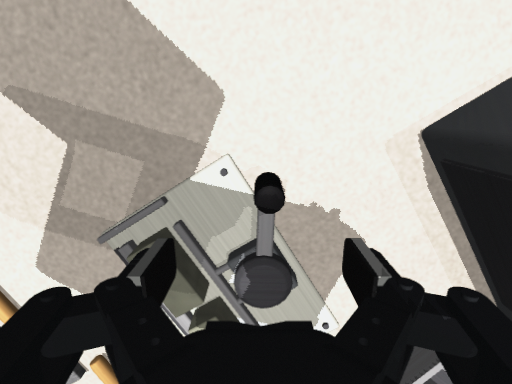

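The wrist view shows the knob at (268,192), slightly right of the pad midline (about column 260), with the lever running down to the hub at (263,280). The depth points put the knob centre at about (0.404, 0.304). The top view was biased by the knob's side, so I shift the approach by 5 mm.

>>> play_rows --moves "5 -3 30 0 0 0; 5 -3 60 0 0 0; 5 -3 90 0 0 0; 5 -3 108 0 0 0; 5 -3 108 0 0 0"

```text
clock: 15.85
eef_pos: [0.4017, 0.3031, 0.0804]
tool_rot: [-179.9, 0.2, 58.2]
wrist_force: [0.2, -0.2, 1.1]
finger_gap: 0.998
```

>>> play_rows --moves "0 0 0 0 0 0; 0 0 0 0 0 0; 0 0 0 0 0 0; 0 0 0 0 0 0; 0 0 0 0 0 0" --jaw 255

```text
clock: 16.35
eef_pos: [0.403, 0.3045, 0.083]
tool_rot: [180.0, -0.1, 58.3]
wrist_force: [-0.6, 3.7, 2.8]
finger_gap: 0.294
```

>>> play_rows --moves "0 0 0 0 0 0; 0 0 0 0 0 0; 0 0 0 0 0 0"

```text
clock: 16.65
eef_pos: [0.4028, 0.3044, 0.0825]
tool_rot: [180.0, -0.0, 58.3]
wrist_force: [-1.8, 4.6, 5.3]
finger_gap: 0.295
```

```bash
cat > arc.py <<'E'
import sys
from h import *
# offsets along the arc (clockwise by given total angles, rad) from the present pose; pivot p
p=np.array([.4965,.243]); T=tool(); o=monitor.get_obs()
r=T[:2,3]-p; a=np.arctan2(r[1],r[0]); t=np.array([np.sin(a),-np.cos(a)]); f=o['wrist_force'][:2]
print('z',T[2,3].round(4),'r',np.linalg.norm(r).round(4),'a',np.degrees(a).round(1),'yaw',o['tool_rot'][2].round(1),'Ft(back)',-(f@t).round(2),'Fr',(f@r/np.linalg.norm(r)).round(2),'gap',o['finger_gap'].round(3))
for d in map(float,sys.argv[1:]):
    Z=R.from_rotvec([0,0,-d]).as_matrix(); q=np.r_[p+.1105*np.array([np.cos(a-d),np.sin(a-d)]),T[2,3]]
    print(d,(T[:3,:3].T@(q-T[:3,3])*1000).round(1))
E
python3 arc.py .05 .1 .15 .2 .25
```

```text
Traceback (most recent call last):
  File "arc.py", line 6, in <module>
    print('z',T[2,3].round(4),'r',np.linalg.norm(r).round(4),'a',np.degrees(a).round(1),'yaw',o['tool_rot'][2].round(1),'Ft(back)',-(f@t).round(2),'Fr',(f@r/np.linalg.norm(r)).round(2),'gap',o['finger_gap'].round(3))
                                                                                                                                                                                               ^^^^^^^^^^^^^^^^^^^^^
AttributeError: 'float' object has no attribute 'round'
```

>>> play_rows --moves "2.2 0 0 0 0 .03; 4.4 0.1 0 0 0 .06; 6.6 .3 0 0 0 .08; 8.8 .5 0 0 0 .10; 11 .8 0 0 0 .12"

```text
clock: 17.15
eef_pos: [0.4086, 0.3127, 0.0822]
tool_rot: [-180.0, 0.1, 51.4]
wrist_force: [-3.9, -0.5, 5.6]
finger_gap: 0.294
```

```bash
sed -i 's/-(f@t).round(2)/round(-float(f@t),2)/; s/(f@r\/np.linalg.norm(r)).round(2)/round(float(f@r\/np.linalg.norm(r)),2)/; s/o\[.finger_gap.\].round(3)/o["finger_gap"]/' arc.py; python3 arc.py .1
```

```text
z 0.0822 r 0.1122 a 141.6 yaw 51.4 Ft(back) 2.84 Fr 2.75 gap 0.2937287202792045
0.1 [11.   2.2 -0. ]
```

>>> play_rows --moves "4.4 0.1 0 0 0 .04; 8.8 .4 0 0 0 .08; 13.2 .8 0 0 0 .12; 17.6 1.4 0 0 0 .16; 22 2.2 0 0 0 .20"

```text
clock: 17.65
eef_pos: [0.4231, 0.3281, 0.0819]
tool_rot: [-180.0, 0.2, 39.9]
wrist_force: [-9.5, 0.0, 7.7]
finger_gap: 0.294
```

```bash
python3 arc.py
```

```text
z 0.0819 r 0.1124 a 130.8 yaw 39.9 Ft(back) 7.16 Fr 6.21 gap 0.293793377170482
```

>>> play_rows --moves "2.2 -.4 -.3 0 0 .02; 4.4 -.9 -.5 0 0 .04; 6.6 -.7 -.5 0 0 .06; 8.8 -.6 -.5 0 0 .08; 11 -.5 -.5 0 0 .10"

```text
clock: 18.15
eef_pos: [0.4316, 0.335, 0.0822]
tool_rot: [180.0, 0.2, 34.2]
wrist_force: [-4.2, -6.3, 2.4]
finger_gap: 0.296
```

```bash
python3 arc.py
```

```text
z 0.0822 r 0.1126 a 125.2 yaw 34.2 Ft(back) 7.09 Fr -2.76 gap 0.2958847355754953
```

>>> play_rows --moves "2.2 0.1 0 0 0 .02; 4.4 .3 0 0 0 .04; 6.6 .4 0 0 0 .06; 8.8 .6 0 0 0 .08; 11 .8 0 0 0 .10"

```text
clock: 18.65
eef_pos: [0.441, 0.341, 0.0823]
tool_rot: [180.0, 0.2, 28.5]
wrist_force: [-6.9, -1.1, 4.2]
finger_gap: 0.3
```

```bash
python3 arc.py
```

```text
z 0.0823 r 0.1126 a 119.6 yaw 28.5 Ft(back) 6.54 Fr 2.39 gap 0.3004858987184046
```

>>> play_rows --moves "1.1 0 0 0 0 .01; 2.2 0 0 0 0 .02; 3.3 0 0 0 0 .03; 4.4 0 0 0 0 .04; 5.6 0 0 0 0 .05"

```text
clock: 19.15
eef_pos: [0.4458, 0.3436, 0.0823]
tool_rot: [180.0, 0.2, 25.6]
wrist_force: [-6.8, -1.9, 3.5]
finger_gap: 0.293
```

>>> play_rows --moves "1.1 0 0 0 0 .01; 2.2 0 0 0 0 .02; 3.3 0 0 0 0 .03; 4.4 0 0 0 0 .04; 5.6 0 0 0 0 .05"

```text
clock: 19.65
eef_pos: [0.4508, 0.3461, 0.0823]
tool_rot: [180.0, 0.2, 22.8]
wrist_force: [-7.8, -1.6, 3.4]
finger_gap: 0.295
```

```bash
python3 arc.py
```

```text
z 0.0823 r 0.1128 a 113.9 yaw 22.8 Ft(back) 7.75 Fr 1.65 gap 0.29483143830987996
```

>>> play_rows --moves "1.1 0 0 0 0 .01; 2.2 0 0 0 0 .02; 3.3 0 0 0 0 .03; 4.4 0 0 0 0 .04; 5.6 0 0 0 0 .05"

```text
clock: 20.15
eef_pos: [0.4559, 0.3483, 0.0822]
tool_rot: [180.0, 0.2, 19.9]
wrist_force: [-8.0, -0.9, 3.8]
finger_gap: 0.291
```

>>> play_rows --moves "1.1 0 0 0 0 .01; 2.2 0 0 0 0 .02; 3.3 0 0 0 0 .03; 4.4 0 0 0 0 .04; 5.6 0 0 0 0 .05"

```text
clock: 20.65
eef_pos: [0.4612, 0.3502, 0.0823]
tool_rot: [179.9, 0.2, 17.0]
wrist_force: [-7.3, -0.9, 4.2]
finger_gap: 0.297
```

>>> play_rows --moves "1.1 0 0 0 0 .01; 2.2 0 0 0 0 .02; 3.3 0 0 0 0 .03; 4.4 0 0 0 0 .04; 5.6 0 0 0 0 .05"

```text
clock: 21.15
eef_pos: [0.4665, 0.3519, 0.0823]
tool_rot: [179.9, 0.2, 14.2]
wrist_force: [-8.6, -0.7, 4.3]
finger_gap: 0.292
```

>>> play_rows --moves "1.1 0 0 0 0 .01; 2.2 0 0 0 0 .02; 3.3 0 0 0 0 .03; 4.4 0 0 0 0 .04; 5.6 0 0 0 0 .05"

```text
clock: 21.65
eef_pos: [0.4719, 0.3533, 0.0822]
tool_rot: [179.9, 0.2, 11.3]
wrist_force: [-8.0, -0.1, 4.8]
finger_gap: 0.3
```

>>> play_rows --moves "1.1 0 0 0 0 .01; 2.2 0 0 0 0 .02; 3.3 0 0 0 0 .03; 4.4 0 0 0 0 .04; 5.6 0 0 0 0 .05"

```text
clock: 22.15
eef_pos: [0.4774, 0.3544, 0.0822]
tool_rot: [179.9, 0.2, 8.4]
wrist_force: [-8.1, 0.6, 4.1]
finger_gap: 0.294
```

```bash
python3 arc.py
```

```text
z 0.0822 r 0.1131 a 99.7 yaw 8.4 Ft(back) 7.88 Fr 2.0 gap 0.29422996401522733
```

>>> play_rows --moves "1.1 0 0 0 0 .01; 2.2 0 0 0 0 .02; 3.3 -.1 0 0 0 .03; 4.4 -.1 0 0 0 .04; 5.6 -.1 0 0 0 .05"

```text
clock: 22.65
eef_pos: [0.4828, 0.3553, 0.0822]
tool_rot: [179.9, 0.2, 5.6]
wrist_force: [-8.0, 0.2, 4.3]
finger_gap: 0.295
```

>>> play_rows --moves "1.1 0 0 0 0 .01; 2.2 0 0 0 0 .02; 3.3 0 0 0 0 .03; 4.4 0 0 0 0 .04; 5.6 0 0 0 0 .05"

```text
clock: 23.15
eef_pos: [0.4883, 0.3559, 0.0822]
tool_rot: [179.9, 0.2, 2.7]
wrist_force: [-9.9, 1.6, 4.4]
finger_gap: 0.296
```

The push is rising, so I'll take smaller steps.

>>> play_rows --moves "1.1 0 0 0 0 .01; 2.2 0 0 0 0 .02; 3.3 0 0 0 0 .03; 3.3 0 0 0 0 .03"

```text
clock: 23.55
eef_pos: [0.4916, 0.3561, 0.0822]
tool_rot: [179.9, 0.2, 1.0]
wrist_force: [-8.5, 1.5, 4.2]
finger_gap: 0.295
```

>>> play_rows --moves "1.1 0 0 0 0 .01; 2.2 0 0 0 0 .02; 3.3 0 0 0 0 .03; 3.3 0 0 0 0 .03"

```text
clock: 23.95
eef_pos: [0.495, 0.3562, 0.0822]
tool_rot: [179.9, 0.2, -0.7]
wrist_force: [-8.6, 1.8, 5.2]
finger_gap: 0.292
```

>>> play_rows --moves "1.1 0 0 0 0 .01; 2.2 -.1 0 0 0 .02; 3.3 -.2 0 0 0 .03; 4.4 -.2 0 0 0 .04"

```text
clock: 24.35
eef_pos: [0.499, 0.3562, 0.0821]
tool_rot: [179.9, 0.2, -3.0]
wrist_force: [-10.8, 1.5, 4.1]
finger_gap: 0.293
```

>>> play_rows --moves "1.1 0 0 0 0 .01; 2.2 0 0 0 0 .02; 3.3 0 0 0 0 .03; 3.3 0 0 0 0 .03"

```text
clock: 24.75
eef_pos: [0.5023, 0.3561, 0.0821]
tool_rot: [179.9, 0.2, -4.8]
wrist_force: [-10.4, 2.7, 4.7]
finger_gap: 0.296
```

>>> play_rows --moves "1.1 0 0 0 0 .01; 2.2 0 0 0 0 .02; 2.2 0 0 0 0 .02"

```text
clock: 25.05
eef_pos: [0.5045, 0.356, 0.0821]
tool_rot: [179.9, 0.2, -5.9]
wrist_force: [-10.9, 1.8, 4.4]
finger_gap: 0.295
```

>>> play_rows --moves "1.1 0 0 0 0 .01; 2.2 0 0 0 0 .02; 2.2 0 0 0 0 .02"

```text
clock: 25.35
eef_pos: [0.5066, 0.3558, 0.0821]
tool_rot: [179.9, 0.2, -7.0]
wrist_force: [-11.7, 2.7, 5.4]
finger_gap: 0.299
```

>>> play_rows --moves "1.1 0 0 0 0 .01; 2.2 0 0 0 0 .02; 2.2 0 0 0 0 .02"

```text
clock: 25.65
eef_pos: [0.5089, 0.3556, 0.0821]
tool_rot: [179.9, 0.2, -8.2]
wrist_force: [-10.4, 2.9, 4.6]
finger_gap: 0.296
```

>>> play_rows --moves "1.1 0 0 0 0 .01; 2.2 0 0 0 0 .02; 2.2 0 0 0 0 .02"

```text
clock: 25.95
eef_pos: [0.5113, 0.3553, 0.0822]
tool_rot: [179.9, 0.2, -9.3]
wrist_force: [-8.9, 1.6, 4.5]
finger_gap: 0.296
```

```bash
python3 - <<'E'
from h import *
for i in range(6):
    imaging.read_camera('wrist'); o=monitor.get_obs(); print(o['wrist_force'].round(2),o['eef_pos'].round(4))
c=cam('wrist');cv2.imwrite('pics/w6.png',c['image'])
E
```

```text
[-8.54  1.65  4.93] [0.5113 0.3553 0.0822]
[-8.75  1.52  4.92] [0.5113 0.3553 0.0822]
[-8.94  1.7   4.33] [0.5113 0.3553 0.0822]
[-10.32   1.61   5.38] [0.5113 0.3553 0.0822]
[-9.79  2.11  4.84] [0.5112 0.3553 0.0822]
[-8.58  1.7   4.61] [0.5112 0.3553 0.0822]
```

View pics/w6.png

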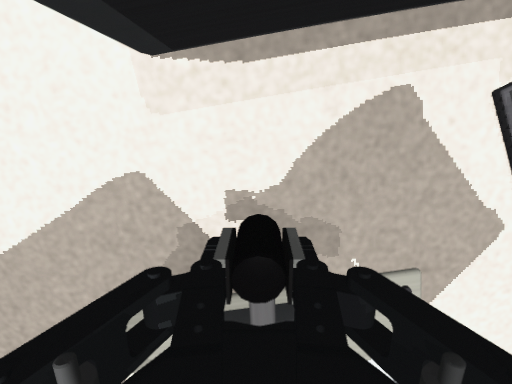

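The view shows the knob firmly between the pads (259,260). The averaged push is about 9.3 N, down from about 11–12 N, so this may be the click. One more small step will tell.

>>> play_rows --moves "1.1 0 0 0 0 .01; 2.2 0 0 0 0 .02; 2.2 0 0 0 0 .02"

```text
clock: 26.6
eef_pos: [0.5137, 0.3549, 0.0823]
tool_rot: [179.9, 0.1, -10.5]
wrist_force: [-7.3, 0.8, 4.6]
finger_gap: 0.297
```

```bash
cat > avg.py <<'E'
from h import *
F=[];p=[]
for i in range(8): imaging.read_camera('top'); o=monitor.get_obs(); F.append(o['wrist_force']); p.append(o['eef_pos'])
F=np.mean(F,0);w=np.radians(o['tool_rot'][2]-.5); print('Ft',-(F[0]*np.cos(w)+F[1]*np.sin(w)).round(2),F.round(2),np.mean(p,0).round(4))
c=cam('top');P=cloud(c);cv2.imwrite('pics/t2.png',cv2.resize(c['image'][130:260,90:250],(640,520),interpolation=cv2.INTER_CUBIC))
E
python3 avg.py
```

```text
Ft 7.59 [-7.54  1.    4.68] [0.5137 0.3549 0.0823]
```

The push fell again, from 9.3 to 7.6 N, so the clutch has clicked. I'll release and withdraw.

>>> play_rows --moves "0 0 0 0 0 0; 0 0 0 0 0 0; 0 0 0 0 0 0; 0 0 0 0 0 0; 0 0 0 0 0 0" --jaw 0

```text
clock: 27.55
eef_pos: [0.5154, 0.3554, 0.0827]
tool_rot: [-180.0, -0.0, -10.4]
wrist_force: [0.3, 0.4, 0.1]
finger_gap: 1.001
```

>>> play_rows --moves "0 0 -20 0 0 0; 0 0 -50 0 0 0; 0 0 -85 0 0 0; 0 0 -120 0 0 0; 0 0 -140 0 0 0"

```text
clock: 28.05
eef_pos: [0.5162, 0.356, 0.2259]
tool_rot: [-179.9, -0.2, -10.4]
wrist_force: [0.2, -0.4, -0.5]
finger_gap: 1.002
```

>>> play_rows --moves "-20 20 0 0 0 0; -60 60 0 0 0 0; -90 90 0 0 0 0; -120 120 0 0 0 0; -120 120 0 0 0 0"

```text
clock: 28.55
eef_pos: [0.3707, 0.2561, 0.2226]
tool_rot: [179.9, 0.1, -10.4]
wrist_force: [-0.6, -0.8, 1.2]
finger_gap: 1.003
```

```bash
python3 - <<'E'
from h import *
c=cam('wrist');P=cloud(c);Z=P[...,2]; print(tool()[:3,3])
m=((Z>.04)&(Z<.058)&(P[...,1]>.11)&(P[...,1]<.19)).astype(np.uint8)
cs,_=cv2.findContours(cv2.morphologyEx(m,cv2.MORPH_OPEN,np.ones((5,5))),cv2.RETR_EXTERNAL,cv2.CHAIN_APPROX_NONE)
for k in cs:
    if cv2.contourArea(k)>300: print(cv2.minAreaRect((onplane(c,k.reshape(-1,2),.048)[:,:2]*1000).astype(np.float32)))
t=cam('top')['image']
cv2.imwrite('pics/end.png',np.hstack([cv2.resize(c['image'],(400,300)),cv2.resize(t,(400,300))]))
E
```

```text
[0.37372066 0.25796941 0.22323133]
((424.1325378417969, 152.1221466064453), (42.794891357421875, 61.491519927978516), 89.63203430175781)
((548.034912109375, 151.33322143554688), (43.0407600402832, 91.33468627929688), 89.47721099853516)
```

View pics/end.png

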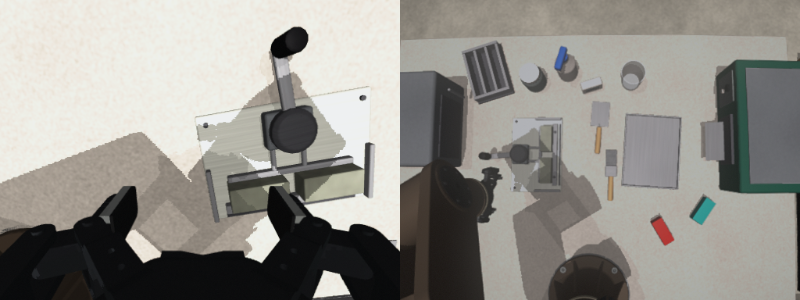

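The wrist half shows the jaw closed against both prisms, which sit against the back stop, around (258,190) and (330,183). The top half shows the tray empty, the bystanders in place and the robot clear. Handing in.

```bash
python3 -c "
from rig import ticket
print(ticket.hand_in())"
```

```text
the job is handed in; nothing more can be done
None
```

Both prisms are clamped end to end in the carrier's channel. The lever was stopped just after its first click and let go, and I handed the job in at about 29 s; it reports no verdict.

- **Prisms:** Before clamping they measured (0.440, 0.1545) and (0.550, 0.155), about 55 mm either side of the carrier's middle, parallel to the channel and let go. In the last view both lie flat, parallel to the channel, with the jaw on them.
- **Clamping:** I gripped the knob and turned it clockwise about 1.17 rad. The push ran at about 8 N, rose to about 11.9 N, then fell to 9.3 N and 7.6 N. I took that as the click and let go about 0.06 rad after the peak.
- **Other things:** The last top view shows the tray empty, the bystanders apparently in place and the robot clear.

**Checks that disagreed or are missing:**
- The click peak was about 1 N below the stated 13 N; single force readings scatter by about 0.7 N.
- The top camera put the knob about 7 mm off the wrist camera; I used the wrist camera.
- In the last wrist view the prisms' position across the channel was up to 5 mm off what I expected. One prism was partly hidden by a finger, and the outlines probably included some of the jaw.
- I could not measure the jaw force directly, only infer it from the click.

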